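Unpin and draw the paring knife from its clamped sheath and hold it tip up

ROBOT

A 6-joint arm with a two-finger parallel gripper is mounted at the origin on a cart in front of the work surface, level with it; the furniture and walls round the work are solid. World frame = base frame: x ahead of the robot, y to its left, z up, the work surface at z = 0. Lengths are in m, angles in rad, forces in N, time in s.
With the tool pointing down it reaches from about 0.4 to 0.825 m from the base axis. Payload 7 kg.
Tool frame: the origin (TCP) lies at the very end of the fingers, on their centre line; the grasp point (between the pads) lies robot.grip_point_offset behind it (robot.grip_point_offset is the distance from the TCP to the grasp point, in m); z points along the fingers, y is the direction in which the jaws open and shut (so a half turn about z gives the same grasp; the last joint's range is limited). The gripper opens to 88 mm and grips with 3 to 60 N. Pads are 19 mm wide; open, the fingers measure 130 mm over their backs; the gripper's body (78 mm by 193 mm) begins 47 mm behind the grasp point.
Start: joints at [-0.82, 0.359, 0.012, 0, -1.224, -0.288], TCP at [0.301, -0.604, 0.227] pointing down, gripper open.
Joint ranges: [-3.07, 3.07], [-1.43, 2.12], [-1.02, 1.25], [-3.03, 1.67], [-3.05, -0], [-3.03, 3.03]. Speed limits (rad/s): [2.39, 2.39, 3.01, 3.14, 3.14, 3.14].

INTERFACE

Orientations are given as a rotation vector (axis times angle).
In Python, from rig import robot gives the robot as it stands.
- The arm moves only by the tool send_rows, never from a script. Its argument "steps" is a list of rows, each a list of 5 numbers: the gripper's target within -1 to 1 (shut at 1, half-way at 0, fully open at -1), then the shift along the tool's x, y, z in units of 0.5 m (1.0 is 0.5 m), then the turn about the tool's z in units of 180 degrees (1.0 is 180 degrees). In form: [[hand, dx, dy, dz, yaw], ...]. A call has 1 to 10 rows; each row shifts and turns the commanded pose from where the row before left it, along the tool's axes as they then stand; what a row does not reach is not made up. A row lasts 1/10 s, in which the tool goes at most 50 mm and 8.59 degrees, less where a joint would pass 70% of its speed; a pose out of reach is approached as far as the arm can. A call with a number of a shift or a turn outside -1 to 1 is refused whole. A call with a gripper value outside its range is refused whole. The fingers move at their own pace and stop on an object; "newtons" is the grip in N (left out, the last holds). Time passes only in rows, so rows that do not move let the fingers close. It gives the time, the measured TCP pose, the force and the opening at its end, in the units of the state.
- robot.get_state(): the state, without advancing time (a new reading comes with each control period).
- robot.read_camera(name): name is "scene" or "top" or "wrist"; returns a dict with "frame" (480x640x3 uint8, blue, green, red), "z_map" (480x640 float32, m along the optical axis (not along the pixel's ray), 0 where there is no reading), "intrinsics" (3x3 intrinsics, pixels), "R" (3x3) and "t" (3): a world point X has camera coordinates R X + t. Camera axes: x right, y down, z forward; pixel columns grow to the right and rows downward; lengths in m; the calibration is good to about 2 mm. A picture is of the moment at which its call begins.
- robot.close_job(): hands the job in, once; it reports no verdict.
The state is a dict: "clock": time; "qpos": joint angles; "qd": joint speeds; "tau": joint torques, N m; "ee_pos": TCP position; "orientation": TCP orientation; "ft_force": force on the tool from outside, world axes, zero at the start; "moment": the same for the moment, N m; "width": opening from 0.0 (shut) to 1.0 (fully open).
Only numpy, scipy, OpenCV 4.12 (cv2) and the standard library are available. Lean on these libraries where they do the work, as an engineer would, in place of code of your own. Each camera call takes 0.05 s, during which the arm holds its last target.

TASK

The paring knife is locked in the wooden sheath that is clamped in the green vise. Pull the locking pin out of the sheath and put it in the open red tin, then draw the knife straight out by its handle without forcing it, and turn it tip up, at a slope of 45 degrees or steeper, for the edge to be looked at. Finish while still holding it steady there, its handle at least 20 cm above the table; do not let the knife fall on the table, and leave the other things where they lie.

Things in the scene. Friction and masses are not known exactly. Their poses are not given: they have to be found in the camera images.
- vise: small green bench vise standing fast on the table, about 180 x 128 mm as it stands open, jaws' top edges 96 mm high; origin at the centre of its base on the table, z up; the screw points to its -x. The jaws are locked, 42 mm apart
- saya: flat wooden knife sheath, 117 x 42 x 16 mm, clamped level by its long edges and fast in the vise, its top 100 mm above the table. Origin mid-mouth on the knife's axis, at the slot's floor (89 mm up); +x goes into the sheath (draw along -x), +y to the blade's edge, z up. Spans z -5 to +11, y -15 to +27, x 0 to +117 mm; slot 6 mm high, y -10 to +22 mm; the vise jaws grip x +16 to +88 mm
- pin: locking pin of dark wood, upright in a hole in the sheath's top, 13 mm in from the mouth, behind the blade's heel: the knife cannot come out before it is pulled straight up. Round head 10 mm across, 18 mm high above the sheath (grip it there); shank below 5 mm across, 14.5 mm long, loose in a 7 mm hole; 10 g. Origin at the head's underside, z up along the head
- knife: paring knife, 221 mm long, level and flat in the sheath. Origin on its axis at the ferrule's front face, 1.5 mm outside the mouth; +x to the tip, +y to the edge. Dark wood handle 23 mm wide (y), 19 mm thick (z), x -121 to -22 mm; round ivory ferrule 25 mm across, x -22 to 0; blade 3 mm thick, x 0 to 100, y -8 to +20 mm. 0.07 to 0.12 kg, balances near the ferrule; 2 mm play sideways, 3 mm above
- knife_grip (a point): point on the axis of the knife's handle, 40 mm behind the ferrule's front face (at x = -40 mm of the knife), a good place to grip; same axes as the knife
- knife_tip (a point): the tip of the blade, at x = +100 mm, y = -3 mm of the knife; it is out of the sheath when the knife has been drawn by 100 mm
- pin_tin: open red tin, 77 x 117 mm, walls 23 mm high, wall and floor 2 mm, loose on the table; origin at the centre of the underside, x across its 77 mm, y along its 117 mm, z up. The lid stands up, leaning back from the +x wall, to about 100 mm above the table. Two spare pins lie fixed in the +x half, within 12 mm of the floor
- small_hammer: bystander: small hammer, 200 x 78 x 20 mm, lying on the table (origin: centre of the underside)
- caliper: bystander: steel caliper, 73 x 224 x 12 mm, lying on the table (origin: centre of the underside)
- green_stone: bystander: green whetstone, 46 x 108 x 22 mm, lying flat on the table (origin: centre of the underside)
- marker_1: bystander: white marker with a black cap, 124 x 13 x 14 mm, lying on the table (origin: centre of the underside)
- handle_blank_b: bystander: light wooden handle blank, 23 x 118 x 19 mm, lying on the table (origin: centre of the underside)

How it is judged:
On the way, in this order (a step that is already met when the one before it is completed fails the run):
1. the pin lies let go in the tin, the knife still in its sheath (x of pin in the frame of pin_tin between -0.034 and 0.034 m and y of pin in the frame of pin_tin between -0.054 and 0.054 m and z of pin in the frame of pin_tin between 0 and 0.024 m and angle between pin_tin's own z axis and vertical below 0.2 rad and contact force between the fingers and pin below 0.05 N and distance of knife from where it was at the start of the episode below 0.02 m), for 0.2 s.
2. the knife is drawn out of the sheath and held by the fingers (x of knife_tip in the frame of saya below -0.002 m and contact force between the fingers and knife above 0.5 N), for 0.1 s.
At the end, for the whole second after the job is handed in: The knife is held by the fingers alone, still (under 20 mm/s), tip up at 41 degrees or more from level, the middle of its grip over 190 mm above the table, not touching vise or sheath; the pin lies released in the upright red tin (height (world z) of knife_grip above 0.19 m and angle between knife's own x axis and vertical below 0.855 rad and contact force between the fingers and knife above 0.5 N and contact force between knife and vise below 0.05 N and linear speed of knife below 0.02 m/s and angular speed of knife below 0.2 rad/s and x of pin in the frame of pin_tin between -0.034 and 0.034 m and y of pin in the frame of pin_tin between -0.054 and 0.054 m and z of pin in the frame of pin_tin between 0 and 0.024 m and angle between pin_tin's own z axis and vertical below 0.2 rad and contact force between the fingers and pin below 0.05 N); the arm keeps its last pose, push and grip.
It fails at once if the knife falls on the table (height (world z) of knife_tip below 0.02 m or height (world z) of knife_grip below 0.025 m).
It fails at once if the knife is forced (over 30 N between it and the sheath or vise, or between it and the pin) (contact force between knife and vise above 30 N or contact force between knife and pin above 30 N).
It fails at once if a bystander is moved by over 30 mm (distance of any of small_hammer, caliper, green_stone, marker_1, handle_blank_b from where it was at the start of the episode above 0.03 m).
It also fails if it takes over 54 s, if anything falls off the work surface, if the arm or the gripper's body presses on something with over 40 N, if the wrist force passes 120 N, or if a joint passes its speed limit or range.

## Working session

There is one attempt and no reset: what is moved stays moved. The work goes in short steps, Python scripts to look and compute and a tool call to move; the robot and the scene stay as the last step left them, time stands still between calls to the robot, and variables do not carry over. Pictures are saved under pics/ and viewed, and the job is handed in when it is done.

Besides the shell and the picture viewer there is one more tool, called after "Request:" as name(argument=value, ...) on one line, values as JSON. send_rows: Moves the arm, as the interface text tells. Shifts and turns lie within -1 to 1; 1 stands for 0.5 m of shift or 180 degrees of turn. Its arguments: {"type":"object","properties":{"steps":{"type":"array"},"newtons":{"type":"number"}},"required":["steps"]}

```bash
ls -la; mkdir -p pics; python3 - <<'E'
from rig import robot
import cv2,numpy as np
print(robot.get_state(), robot.grip_point_offset, [a for a in dir(robot) if a[0]!='_'])
np.set_printoptions(suppress=True,precision=4)
for n in ["scene","top","wrist"]:
    c=robot.read_camera(n); cv2.imwrite(f"pics/{n}0.png",c["frame"]); np.savez(f"{n}0.npz",**c)
    print(n,c["intrinsics"],c["R"],c["t"])
E
```

```text
total 12
drwxr-xr-x  3 agent agent 4096 Dec  7 03:06 .
drwxr-xr-x 23 root  root  4096 Dec  7 03:06 ..
drwxr-xr-x  2 agent agent 4096 Dec  7 03:06 pics
{'clock': 0.0, 'qpos': array([-8.19910573e-01,  3.59395023e-01,  1.10571425e-02, -3.61358761e-04,
       -1.22408169e+00, -2.88086000e-01]), 'qd': array([-0.00146025,  0.00064199,  0.00033493,  0.00034407,  0.00105119,
       -0.00118634]), 'tau': array([-1.03990391e-05, -5.82719350e+01,  2.93053436e+01,  6.99719712e+00,
        6.72708979e-03, -2.02061574e-04]), 'ee_pos': array([ 0.3011114 , -0.60357259,  0.22561465]), 'orientation': array([ 7.20188314e-01, -3.05740368e+00, -2.47793529e-03]), 'ft_force': array([ 0.21299393, -0.40407493, -0.44714955]), 'moment': array([0.01475615, 0.0072857 , 0.10485802]), 'width': 0.9971578169693298} 0.0188 ['Unreachable', 'close_job', 'get_state', 'grip_point_offset', 'read_camera']
scene [[436.5618   0.     323.4347]
 [  0.     436.5618 226.9024]
 [  0.       0.       1.    ]] [[-0.7461 -0.6657 -0.0128]
 [-0.254   0.3023 -0.9187]
 [ 0.6155 -0.6822 -0.3946]] [0.3439 0.253  0.7911]
top [[461.7929   0.     314.8316]
 [  0.     461.7929 236.5005]
 [  0.       0.       1.    ]] [[-0.0189 -0.9998  0.0034]
 [-0.99    0.0183 -0.1397]
 [ 0.1396 -0.006  -0.9902]] [-0.0503  0.5392  0.9838]
wrist [[379.8518   0.     317.0035]
 [  0.     379.8518 239.2342]
 [  0.       0.       1.    ]] [[-0.4478  0.8942  0.0019]
 [ 0.8551  0.4275  0.2934]
 [ 0.2615  0.133  -0.956 ]] [ 0.6739 -0.0361  0.3911]
```

View pics/scene0.png

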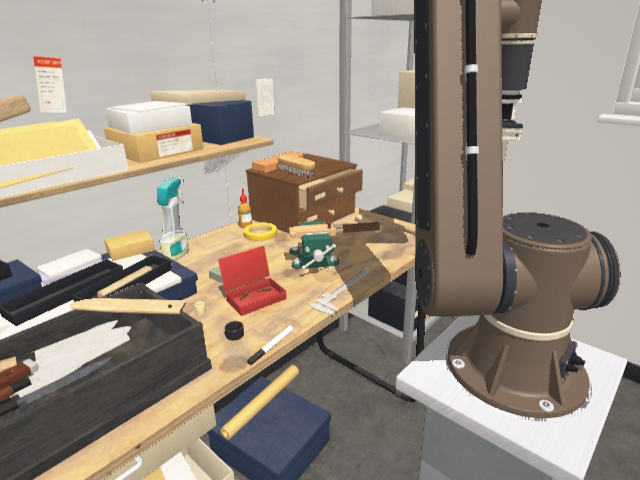

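View pics/top0.png

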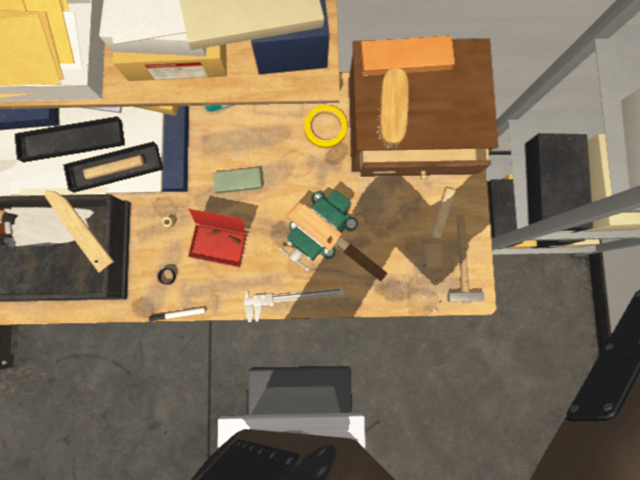

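View pics/wrist0.png

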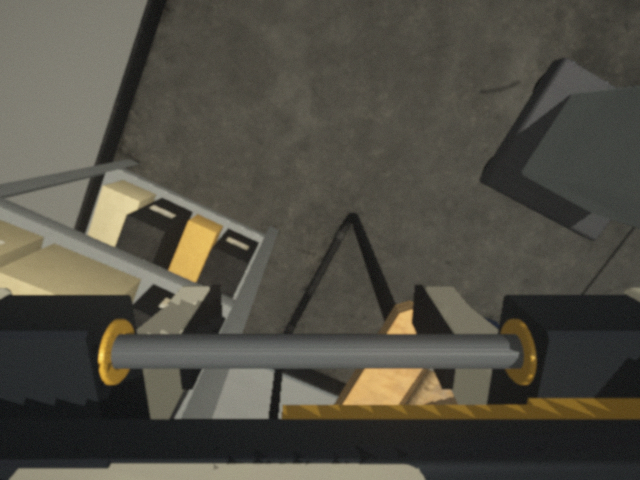

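```bash
cat > h.py <<'E'
import numpy as np,cv2
np.set_printoptions(suppress=True,precision=4)
def load(n): return dict(np.load(n))
def cloud(c):
    K=c["intrinsics"];z=c["z_map"].astype(float);v,u=np.mgrid[0:480,0:640]
    P=np.stack([(u-K[0,2])/K[0,0]*z,(v-K[1,2])/K[1,1]*z,z],-1)
    return (P-c["t"])@c["R"]
def ray(c,uv,h):
    K=c["intrinsics"];d=np.array([(uv[0]-K[0,2])/K[0,0],(uv[1]-K[1,2])/K[1,1],1.])@c["R"]
    o=-c["R"].T@c["t"]; return o+d*(h-o[2])/d[2]
def proj(c,X):
    p=c["R"]@np.asarray(X,float)+c["t"];p=c["intrinsics"]@p;return p[:2]/p[2]
E
python3 - <<'E'
from h import *
c=load("top0.npz");W=cloud(c);f=c["frame"]
cv2.imwrite("pics/topz.png",cv2.resize(f[150:320,140:500],None,fx=2.2,fy=2.2,interpolation=cv2.INTER_CUBIC))
hsv=cv2.cvtColor(f,cv2.COLOR_BGR2HSV)
for (u,v) in [(315,225),(330,240),(360,262),(420,270),(250,180),(215,245),(400,100),(430,160),(250,70)]:
    print((u,v),W[v,u],hsv[v,u])
cs=load("scene0.npz");cv2.imwrite("pics/scz.png",cv2.resize(cs["frame"][190:360,190:430],None,fx=3.2,fy=3.2,interpolation=cv2.INTER_CUBIC))
E
```

```text
(315, 225) [ 0.5537 -0.0608  0.0995] [ 18 130 247]
(330, 240) [ 0.519  -0.0905  0.1193] [ 12 172 144]
(360, 262) [ 0.4747 -0.1522  0.0989] [ 14 148  69]
(420, 270) [ 0.4623 -0.2985 -0.001 ] [ 17  93 124]
(250, 180) [0.6731 0.085  0.0238] [ 36  53 172]
(215, 245) [0.5275 0.1671 0.0048] [  3 186 201]
(400, 100) [ 0.7719 -0.2261  0.2173] [ 18 159 229]
(430, 160) [ 0.6908 -0.3094  0.0952] [ 17 118 227]
(250, 70) [0.7929 0.0475 0.3011] [ 18 134 228]
```

View pics/topz.png

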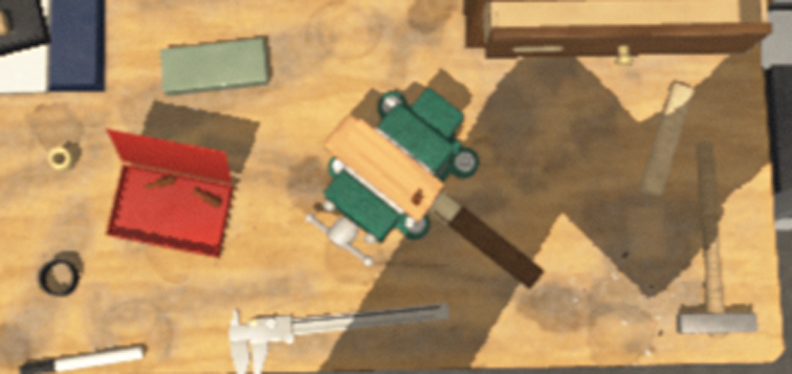

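View pics/scz.png

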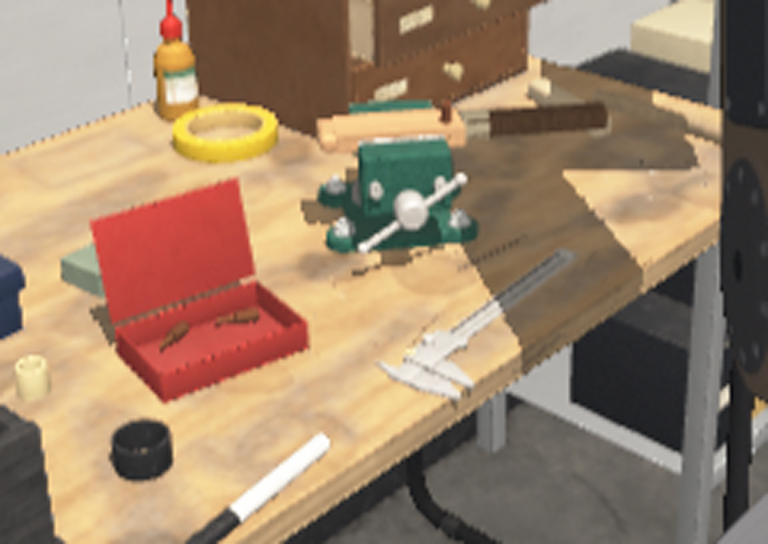

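```bash
python3 - <<'E'
from h import *
c=load("top0.npz");W=cloud(c);f=c["frame"];hsv=cv2.cvtColor(f,cv2.COLOR_BGR2HSV)
roi=np.zeros((480,640),bool);roi[180:290,270:400]=1
H,S,V=[hsv[...,i].astype(int) for i in range(3)]
def rect(m,h,name):
    m=m.astype(np.uint8);n,l,st,ce=cv2.connectedComponentsWithStats(m)
    k=1+np.argmax(st[1:,4]);v,u=np.nonzero(l==k)
    P=np.array([ray(c,p,h)[:2] for p in zip(u,v)])
    r=cv2.minAreaRect((P*1000).astype(np.float32));b=cv2.boxPoints(r)
    q=P-P.mean(0);w,E=np.linalg.eigh(q.T@q);print(name,st[k],"cen",P.mean(0),"rect",np.array(r[0]),r[1],r[2],"\n",b,"PCA",E[:,1],np.degrees(np.arctan2(E[1,1],E[0,1])), 'medz',np.median(W[...,2][l==k]))
    return l==k
ms=rect(roi&(abs(W[...,2]-.1)<.008)&(H>10)&(H<24)&(V>200)&(S>80),.1,"sheath")
mh=rect(roi&(abs(W[...,2]-.1)<.012)&(V<110)&(H<25),.1,"handle")
mp=rect(roi&(W[...,2]>.109),.118,"pin")
mf=rect(roi&(abs(W[...,2]-.1)<.012)&(V>=110)&(V<200)&(H>15)&(H<40)&(S<130),.1,"ferr")
red=((H<8)|(H>172))&(S>120);R2=np.zeros_like(roi);R2[195:280,170:265]=1
mr=rect(red&R2&(W[...,2]<.012),.002,"floor")
ml=rect(red&R2,.023,"tin+lid")
vis=f.copy()
for m,col in[(ms,(255,0,0)),(mh,(0,255,255)),(mp,(255,0,255)),(mf,(255,255,0)),(mr,(0,255,0))]: vis[m]=col
cv2.imwrite("pics/m.png",cv2.resize(vis[180:300,150:410],None,fx=3,fy=3,interpolation=0))
v,u=np.nonzero(red&R2);P=W[v,u]
for a,b in[(.018,.03),(.03,.05),(.05,.08),(.08,.12)]:
    s=(P[:,2]>a)&(P[:,2]<b);print(a,b,s.sum(),P[s].min(0),P[s].max(0))
E
```

```text
sheath [ 287  202   54   48 1088] cen [ 0.5547 -0.0574] rect [554.1688 -58.4555] (116.86811828613281, 43.48634719848633) 50.58804702758789 
 [[ 500.2707  -89.7972]
 [ 533.8683 -117.4063]
 [ 608.067   -27.1138]
 [ 574.4693    0.4953]] PCA [0.6323 0.7747] 50.78028927595541 medz 0.10021278696306106
handle [343 243  43  38 527] cen [ 0.4748 -0.1613] rect [ 474.773 -161.341] (98.21393585205078, 23.499874114990234) 50.234561920166016 
 [[ 434.3301 -191.5722]
 [ 452.3938 -206.6038]
 [ 515.2159 -131.1098]
 [ 497.1523 -116.0782]] PCA [0.6379 0.7701] 50.36604464524711 medz 0.09955935741759218
pin [327 238   5   5  18] cen [ 0.5194 -0.088 ] rect [519.6864 -88.0477] (7.213290691375732, 8.718820571899414) 44.03630447387695 
 [[514.0633 -87.4207]
 [520.1238 -93.6887]
 [525.3095 -88.6746]
 [519.249  -82.4067]] PCA [-0.9003  0.4353] 154.19686042126168 medz 0.11629454722837806
ferr [335 237  14  15 129] cen [ 0.5127 -0.1153] rect [ 512.541  -115.4035] (23.281049728393555, 24.485637664794922) 49.94404220581055 
 [[ 495.6791 -116.4346]
 [ 514.4208 -132.192 ]
 [ 529.403  -114.3723]
 [ 510.6613  -98.6149
[... 185 characters left out ...]
 77.65579223632812 
 [[478.5443 113.6089]
 [553.851   97.1285]
 [578.7052 210.699 ]
 [503.3985 227.1794]] PCA [0.2243 0.9745] 77.03986230939874 medz 0.001706552535386417
tin+lid [ 189  209   57   58 2358] cen [0.5411 0.1584] rect [543.106  166.1247] (138.45098876953125, 107.63130187988281) 77.93999481201172 
 [[476.0144 109.6711]
 [581.2702  87.183 ]
 [610.1975 222.5783]
 [504.9417 245.0663]] PCA [0.6757 0.7371] 47.48820428499588 medz 0.0031804757920575848
0.018 0.03 97 [0.4771 0.0977 0.0182] [0.5731 0.2139 0.0295]
0.03 0.05 173 [0.5523 0.0953 0.0301] [0.5794 0.2064 0.0498]
0.05 0.08 273 [0.5576 0.0934 0.0502] [0.587  0.2051 0.0799]
0.08 0.12 229 [0.564  0.0917 0.0801] [0.5928 0.2044 0.1036]
```

View pics/m.png

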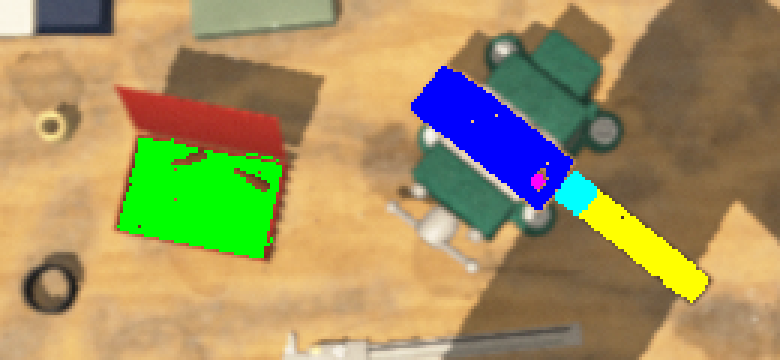

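```bash
cat >> h.py <<'E'
from scipy.spatial.transform import Rotation as Ro
def goto(st,xyz,xang=None):
    """print tool-frame shift (units) to world xyz of TCP, yaw (units) so tool x at angle xang deg (mod180)"""
    R=Ro.from_rotvec(st["orientation"]).as_matrix();a=np.degrees(np.arctan2(R[1,0],R[0,0]))
    print("tcp",st["ee_pos"],"xang",a,"clock",st["clock"],"q",st["qpos"],"F",st["ft_force"],"w",st["width"],"tiltz",R[:,2])
    if xang is not None:
        dy=(a-xang+90)%180-90   # tool z down: +yaw decreases world angle
        print("yaw deg",dy,"units",dy/180)
        R=R@Ro.from_euler("z",dy,degrees=True).as_matrix()
    d=R.T@(np.asarray(xyz)-st["ee_pos"]);print("shift units after yaw",d/.5)
E
python3 - <<'E'
from h import *
from rig import robot
st=robot.get_state()
goto(st,[.5195,-.088,.25],50.4)
c=load("wrist0.npz");R=Ro.from_rotvec(st["orientation"]).as_matrix();print(R)
print("cam in tool",R.T@(-c["R"].T@c["t"]-st["ee_pos"]), "cam z in tool",R.T@c["R"].T)
E
```

```text
tcp [ 0.3012 -0.6037  0.2258] xang -153.48902147489977 clock 0.15 q [-0.8199  0.3592  0.0113 -0.0003 -1.2241 -0.2881] F [-0.2144  0.3795  0.1139] w 0.9972024715333171 tiltz [-0.0007  0.0011 -1.    ]
yaw deg -23.889021474899778 units -0.13271678597166542
shift units after yaw [-1.073   0.321  -0.0475]
[[-0.8948 -0.4464 -0.0007]
 [-0.4464  0.8948  0.0011]
 [ 0.0001  0.0012 -1.    ]]
cam in tool [ 0.0793  0.0001 -0.1573] cam z in tool [[ 0.0015 -0.9559 -0.2935]
 [ 1.      0.0013  0.0011]
 [-0.0007 -0.2935  0.956 ]]
```

Request:
send_rows(steps=[[0,0,0,-0.016,-0.0442],[0,0,0,-0.016,-0.0442],[0,0,0,-0.016,-0.0443],[0,-0.089,0.0268,0,0],[0,-0.089,0.0268,0,0],[0,-0.089,0.0268,0,0],[0,-0.089,0.0268,0,0],[0,-0.089,0.0268,0,0],[0,-0.089,0.0268,0,0],[0,-0.089,0.0268,0,0]], newtons=15)

```text
clock: 1.15
ee_pos: [0.4278, -0.3024, 0.2505]
orientation: [-1.337, 2.843, 0.0]
ft_force: [0.6, 0.9, -0.6]
width: 0.498
```

```bash
python3 - <<'E'
from h import *
from rig import robot
goto(robot.get_state(),[.5195,-.088,.22],50.4)
E
```

```text
tcp [ 0.4278 -0.3024  0.2505] xang -129.6072279916975 clock 1.15 q [-0.2405  0.093  -0.2806 -0.0001 -1.1971 -0.4507] F [ 0.5883  0.9298 -0.5647] w 0.4981342919575102 tiltz [ 0.0001  0.0001 -1.    ]
yaw deg -0.007227991697504876 units -4.015550943058265e-05
shift units after yaw [-0.4472  0.132   0.0611]
```

Request:
send_rows(steps=[[0,-0.0894,0.0264,0.012,0],[0,-0.0894,0.0264,0.012,0],[0,-0.0894,0.0264,0.012,0],[0,-0.0894,0.0264,0.012,0],[0,-0.0894,0.0264,0.012,0],[0,0,0,0,0]])

```text
clock: 1.75
ee_pos: [0.5205, -0.0858, 0.2195]
orientation: [1.344, -2.839, -0.001]
ft_force: [-1.1, 0.3, -0.1]
width: 0.501
```

```bash
python3 - <<'E'
from h import *
from rig import robot
c=robot.read_camera("wrist");np.savez("wrist1.npz",**c);cv2.imwrite("pics/w1.png",c["frame"])
goto(robot.get_state(),[.5195,-.088,.102],50.4)
print(proj(c,[.5195,-.088,.118]),proj(c,[.4748,-.1613,.1]))
E
```

```text
tcp [ 0.5197 -0.0875  0.2198] xang -129.37124772510003 clock 1.8 q [ 0.2055  0.1204 -0.3212 -0.0002 -1.1304 -0.8925] F [-0.8523 -0.6612 -0.13  ] w 0.4999145390359479 tiltz [-0.0013 -0.     -1.    ]
yaw deg 0.22875227489996064 units 0.001270845971666448
shift units after yaw [ 0.0007 -0.0005  0.2356]
[315.8027 235.767 ] [298.6675 110.3291]
```

View pics/w1.png

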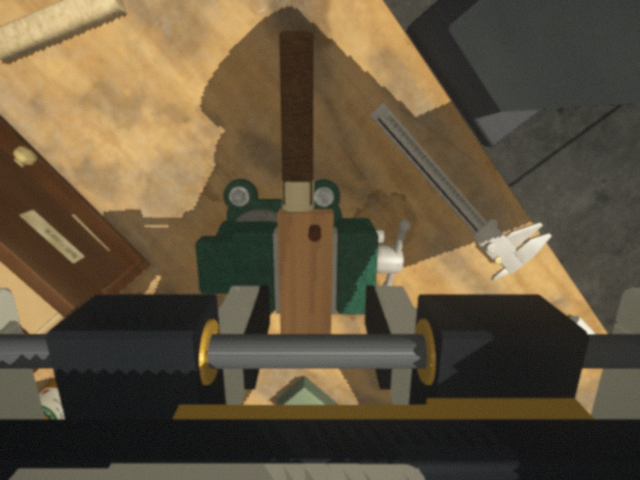

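```bash
python3 - <<'E'
from h import *
c=load("wrist1.npz");f=c["frame"];hsv=cv2.cvtColor(f,cv2.COLOR_BGR2HSV);W=cloud(c)
z=W[215:250,300:332,2];print(np.round(z[::2,::2]*1000).astype(int))
V=hsv[...,2]
m=np.zeros((480,640),np.uint8);m[215:250,300:332]=(V[215:250,300:332]<95)
n,l,s,ce=cv2.connectedComponentsWithStats(m);k=1+np.argmax(s[1:,4]);print(s[k],ce[k])
mt=(l==k)&(W[...,2]>.112);v,u=np.nonzero(mt);print("top mask",len(u),u.mean(),v.mean(),u.min(),u.max(),v.min(),v.max(),ray(c,(u.mean(),v.mean()),.118))
# handle rect
roi=np.zeros((480,640),bool);roi[20:185,270:325]=1
m=(roi&(W[...,2]>.085)&(V<120)).astype(np.uint8)
v,u=np.nonzero(m);P=np.array([ray(c,p,.1)[:2]*1000 for p in zip(u,v)],np.float32);r=cv2.minAreaRect(P);print(r)
E
```

```text
[[100 101  99  99 100  99 100  98 100 100 101 100  99 101  99 101]
 [ 99 101 101 101 100 100 101  99 100  99 100  99 100 377 100 100]
 [100 100 100 100  99  99 100 100  99 100 100 100 101 101 100 100]
 [100 100 100 100  99 101 101 100 100  99  99 100 100  99 100  99]
 [ 98 101 101 100 100 100 100 100  99 100  99 101 100  98 100  99]
 [ 99 100 100  99 100  98 101 103 101 100  98  98 100 100 100  99]
 [100 100  99 100 101 102 104 106 106 104 100  99 100  99 100 100]
 [100 100 100 101 101 106 113 113 113 111 103 100 100 101 100 100]
 [100 100 100 100 101 115 115 115 116 115 113 101  99  99  99 100]
 [ 98 100 100  99 100 116 117 118 117 118 117 100 100 100  99 100]
 [ 99  99  98  99 113 118 118 117 118 119 116  99 100 101  99  99]
 [ 99 100 101 100 100 117 117 117 117 117 116 101 100 100  99  99]
 [ 99  99  99 100  98 117 118 118 118 118 101 100  99 101 100 100]
 [101 100  99 100 101  99 116 118 117 101 101  99  99 100 100 100]
 [ 99  99 100  99 101 100  99 100 100  98  99  99 100 100 100 100]
 [ 99 101 100  98 100 100  99  99 100 100 100  99 100 100 100 101]
 [ 99  99  99 100 100 101 100 100  99 100 100 100  99  99  99  99]
 [ 98  99 100  99 100  99  99  99  99 101 100 100 101 100 100  99]]
[308 224  13  18 194] [314.3351 232.634 ]
top mask 136 314.4632352941176 234.90441176470588 308 320 225 241 [ 0.5198 -0.0891  0.118 ]
((476.3286437988281, -161.26559448242188), (100.41970825195312, 36.9967155456543), 49.45236587524414)
```

Request:
send_rows(steps=[[0,0.0015,0,0.08,0.0012],[0,0,0,0.08,0],[0,0,0,0.05,0],[0,0,0,0.021,0],[0,0,0,0,0],[1,0,0,0,0],[1,0,0,0,0],[1,0,0,0,0],[1,0,0,0,0],[1,0,0,0,0]], newtons=15)

```text
clock: 2.8
ee_pos: [0.519, -0.0904, 0.1056]
orientation: [-1.332, 2.844, -0.0]
ft_force: [-0.7, -0.5, 0.4]
width: 0.108
```

```bash
python3 - <<'E'
from h import *
from rig import robot
c=robot.read_camera("wrist");cv2.imwrite("pics/w2.png",c["frame"][150:480,150:490])
goto(robot.get_state(),[.514,.1654,.2],-12.35)
E
```

```text
tcp [ 0.519  -0.0904  0.1055] xang -129.803844932147 clock 2.85 q [ 0.2003  0.2308 -0.4755  0.0001 -0.8637 -0.895 ] F [-0.2066  0.9682  2.7758] w 0.10431781232010291 tiltz [ 0.0008  0.0001 -1.    ]
yaw deg 62.54615506785299 units 0.34747863926585
shift units after yaw [ 0.119   0.4977 -0.1889]
```

View pics/w2.png

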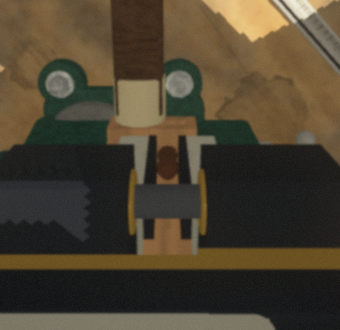

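Request:
send_rows(steps=[[1,0,0,0,0],[1,0,0,-0.03,0],[1,0,0,-0.03,0],[1,0,0,-0.06,0],[1,0,0,-0.07,0],[1,0,0,0,0.045],[1,0,0,0,0.045],[1,0,0,0,0.045],[1,0,0,0,0.045]], newtons=15)

```text
clock: 3.75
ee_pos: [0.5186, -0.0904, 0.2]
orientation: [0.476, -3.105, -0.0]
ft_force: [-0.8, -0.5, 0.2]
width: 0.104
```

```bash
python3 - <<'E'
from h import *
from rig import robot
c=robot.read_camera("wrist");cv2.imwrite("pics/w3.png",c["frame"][150:480,150:490])
goto(robot.get_state(),[.514,.1654,.2],-12.35)
E
```

```text
tcp [ 0.5185 -0.0904  0.2   ] xang -163.04104472689883 clock 3.8 q [ 0.2002  0.1344 -0.3526 -0.0002 -1.0841 -1.475 ] F [ 0.4126 -0.0398 -0.2528] w 0.10546117658000993 tiltz [-0.0003  0.0001 -1.    ]
yaw deg 29.308955273101162 units 0.16282752929500646
shift units after yaw [ 0.1183  0.4978 -0.    ]
```

View pics/w3.png

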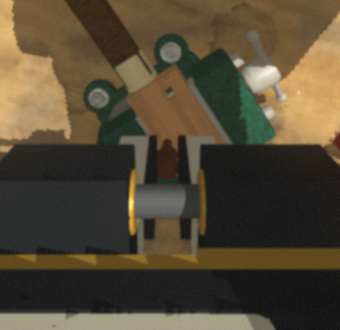

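Request:
send_rows(steps=[[1,0,0,0,0.0407],[1,0,0,0,0.0407],[1,0,0,0,0.0407],[1,0,0,0,0.0407],[1,0.0197,0.083,0,0],[1,0.0197,0.083,0,0],[1,0.0197,0.083,0,0],[1,0.0197,0.083,0,0],[1,0.0197,0.083,0,0],[1,0.0197,0.083,0,0]])

```text
clock: 4.8
ee_pos: [0.5101, 0.1671, 0.2002]
orientation: [0.31, 3.126, 0.0]
ft_force: [1.2, -0.2, -0.4]
width: 0.107
```

```bash
python3 - <<'E'
from h import *
from rig import robot
c=robot.read_camera("wrist");cv2.imwrite("pics/w4.png",c["frame"])
goto(robot.get_state(),[.514,.1654,.028],-12.35)
for x,y in [(-.038,-.058),(-.038,.058),(.038,-.058),(.038,.058)]:
    a=np.radians(-12.35);p=np.array([.5286,.1622])+x*np.array([np.cos(a),np.sin(a)])+y*np.array([-np.sin(a),np.cos(a)])
    print(proj(c,[*p,.023]))
E
```

```text
tcp [0.5109 0.1718 0.2001] xang 168.76386319479127 clock 4.85 q [ 0.6881  0.1542 -0.3283 -0.0003 -1.0864 -2.4549] F [1.6393 4.8867 0.4206] w 0.10435857935744185 tiltz [ 0.0013  0.0014 -1.    ]
yaw deg 1.1138631947912927 units 0.006188128859951626
shift units after yaw [-0.0085 -0.0118  0.3441]
[250.6563 192.5995]
[381.1418 195.1055]
[253.2179 272.2187]
[375.619  274.4262]
```

View pics/w4.png

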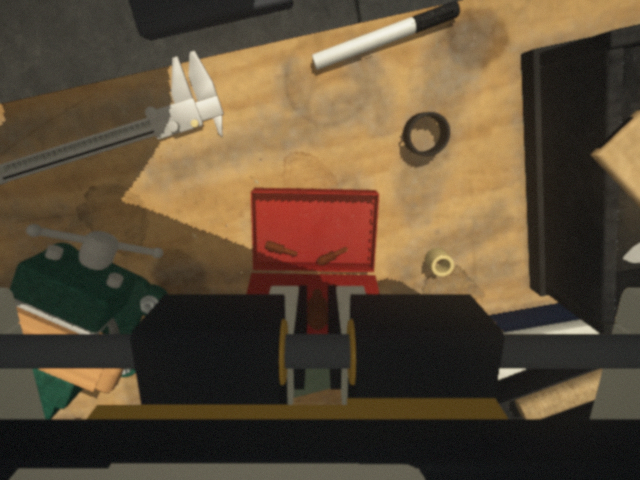

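Request:
send_rows(steps=[[1,0,0,0,0],[1,0,0,0,0.003],[1,0,0,0.08,0],[1,0,0,0.08,0],[1,0,0,0.06,0]])

```text
clock: 5.35
ee_pos: [0.5098, 0.1635, 0.0883]
orientation: [-0.332, -3.123, 0.001]
ft_force: [0.4, 0.7, -0.1]
width: 0.11
```

```bash
python3 - <<'E'
from h import *
from rig import robot
goto(robot.get_state(),[.514,.1654,.025],-12.35)
E
```

```text
tcp [0.5098 0.1635 0.0883] xang 167.87818253133008 clock 5.35 q [ 0.6765  0.2661 -0.4745 -0.0005 -0.8311 -2.4585] F [ 0.3976  0.7192 -0.1449] w 0.11041872759963363 tiltz [-0.001  -0.0004 -1.    ]
yaw deg 0.22818253133004873 units 0.001267680729611382
shift units after yaw [-0.0075  0.0055  0.1266]
```

Request:
send_rows(steps=[[1,-0.003,0.005,0.05,0],[1,0,0,0.05,0],[1,0,0,0.025,0],[1,0,0,0,0],[1,0,0,0,0],[0.4,0,0,0,0],[0.4,0,0,0,0],[0.4,0,0,0,0],[0.4,0,0,0,0]])

```text
clock: 6.25
ee_pos: [0.5127, 0.1677, 0.0281]
orientation: [0.33, 3.124, 0.001]
ft_force: [-0.7, -0.3, 0.3]
width: 0.296
```

```bash
python3 - <<'E'
from h import *
from rig import robot
c=robot.read_camera("wrist");cv2.imwrite("pics/w5.png",c["frame"])
goto(robot.get_state(),[.4853,-.1486,.25],50.4)
E
```

```text
tcp [0.5126 0.1676 0.0279] xang 167.951664970793 clock 6.3 q [ 0.6796  0.3536 -0.5261 -0.     -0.6905 -2.4607] F [-0.6723 -0.2785  0.834 ] w 0.2924568047890698 tiltz [ 0.0005  0.0004 -1.    ]
yaw deg -62.448335029207016 units -0.34693519460670563
shift units after yaw [ 0.5218 -0.3611 -0.4444]
```

View pics/w5.png

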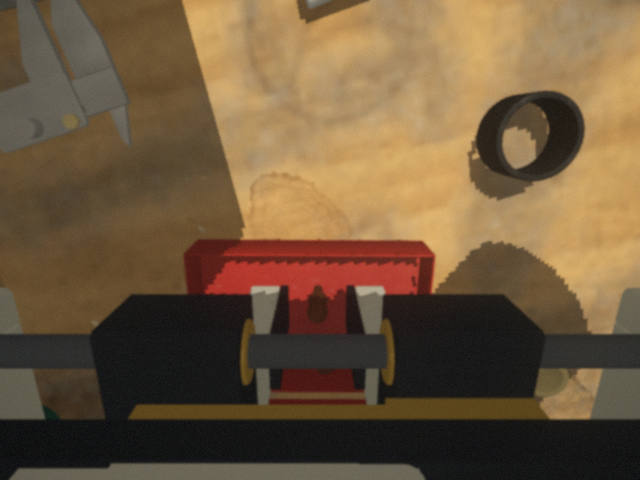

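Request:
send_rows(steps=[[0.2,0,0,-0.02,0],[0,0,0,-0.06,0],[0,0,0,-0.1,0],[0,0,0,-0.1,0],[0,0,0,-0.1,0]])

```text
clock: 6.8
ee_pos: [0.5121, 0.1671, 0.2205]
orientation: [0.33, 3.124, 0.0]
ft_force: [2.2, 1.5, -0.3]
width: 0.5
```

```bash
python3 - <<'E'
from h import *
from rig import robot
c=robot.read_camera("wrist");cv2.imwrite("pics/w6.png",c["frame"][150:480,150:490]);W=cloud(c)
goto(robot.get_state(),[.4853,-.1486,.25],50.4)
c=robot.read_camera("top");np.savez("top1.npz",**c);cv2.imwrite("pics/t6.png",c["frame"])
E
```

```text
tcp [0.516  0.1685 0.2298] xang 168.0365593841911 clock 6.85 q [ 0.6795  0.1311 -0.2868  0.004  -1.1406 -2.4607] F [ 3.2487  1.2401 10.1543] w 0.5017207802783304 tiltz [ 0.0119  0.0049 -0.9999]
yaw deg -62.36344061580891 units -0.34646355897671616
shift units after yaw [ 0.5274 -0.3572 -0.0443]
```

View pics/w6.png

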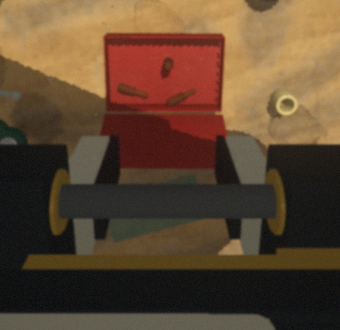

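Request:
send_rows(steps=[[0,0,0,-0.01,-0.0433],[0,0,0,0,-0.0433],[0,0,0,0,-0.0433],[0,0,0,0,-0.0433],[0,0,0,0,-0.0433],[0,0,0,0,-0.0433],[0,0,0,0,-0.0433],[0,0,0,0,-0.0434]])

```text
clock: 7.7
ee_pos: [0.5124, 0.1674, 0.2233]
orientation: [-1.343, 2.839, 0.0]
ft_force: [-1.2, 0.1, 0.4]
width: 0.501
```

Request:
send_rows(steps=[[0,0.075,-0.0515,0,0],[0,0.075,-0.0515,0,0],[0,0.075,-0.0515,0,0],[0,0.075,-0.0515,0,0],[0,0.075,-0.0515,0,0],[0,0.075,-0.0515,0,0],[0,0.075,-0.0515,0,0],[0,0,0,0,0],[0,0,0,0,0]])

```text
clock: 8.6
ee_pos: [0.4831, -0.1508, 0.223]
orientation: [-1.331, 2.845, -0.0]
ft_force: [-0.1, 0.6, 0.1]
width: 0.502
```

```bash
python3 - <<'E'
from h import *
from rig import robot
c=robot.read_camera("wrist");cv2.imwrite("pics/w7.png",c["frame"])
np.savez("wrist7.npz",**c)
goto(robot.get_state(),[.4853,-.1486,.0717],50.4)
W=cloud(c);V=cv2.cvtColor(c["frame"],cv2.COLOR_BGR2HSV)[...,2]
m=((W[...,2]>.088)&(W[...,2]<.104)&(V<120)).astype(np.uint8);m[260:]=0
n,l,s,ce=cv2.connectedComponentsWithStats(m);k=1+np.argmax(s[1:,4]);print(s[k])
v,u=np.nonzero(l==k);P=np.array([ray(c,p,.1)[:2]*1000 for p in zip(u,v)],np.float32);r=cv2.minAreaRect(P);print(r)
E
```

```text
tcp [ 0.4834 -0.1499  0.223 ] xang -129.7581774999867 clock 8.65 q [ 0.0879  0.0811 -0.3587 -0.0001 -1.1305 -0.7818] F [ 0.1336  0.5575 -0.546 ] w 0.4989074786381242 tiltz [ 0.0004  0.0001 -1.    ]
yaw deg -0.15817749998669228 units -0.0008787638888149571
shift units after yaw [-0.0043 -0.0012  0.3026]
[ 299  145   32  115 3395]
((471.3812561035156, -167.42800903320312), (87.02079772949219, 22.457191467285156), 50.36717224121094)
```

View pics/w7.png

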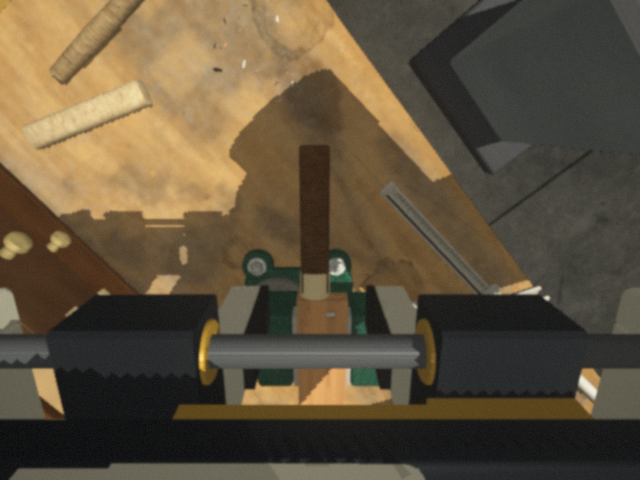

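Request:
send_rows(steps=[[0,-0.0033,0,0.08,-0.0008],[0,0,0,0.08,0],[0,0,0,0.08,0],[0,0,0,0.04,0],[0,0,0,0.0225,0],[0,0,0,0,0],[0,0,0,0,0]], newtons=6)

```text
clock: 9.35
ee_pos: [0.4857, -0.1478, 0.0723]
orientation: [-1.341, 2.84, -0.001]
ft_force: [-0.1, 0.8, -0.0]
width: 0.501
```

```bash
python3 - <<'E'
from h import *
from rig import robot
goto(robot.get_state(),[.4855,-.1496,.0717],50.35)
c=robot.read_camera("wrist");cv2.imwrite("pics/w8.png",c["frame"])
E
```

```text
tcp [ 0.4857 -0.1478  0.0723] xang -129.46216592697 clock 9.35 q [ 0.0922  0.2451 -0.5535  0.0004 -0.7709 -0.7813] F [-0.0536  0.845  -0.0394] w 0.500870926389066 tiltz [ 0.0013 -0.0002 -1.    ]
yaw deg 0.1878340730300181 units 0.001043522627944545
shift units after yaw [ 0.0029 -0.002   0.0012]
```

View pics/w8.png

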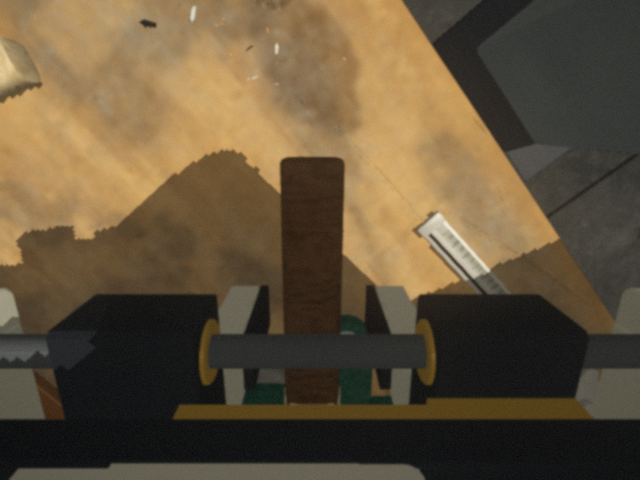

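Request:
send_rows(steps=[[0,0.001,-0.0024,0.001,0.001],[0,0,0,0,0],[1,0,0,0,0],[1,0,0,0,0],[1,0,0,0,0],[1,0,0,0,0],[1,0,0,0,0],[1,0,0,0,0]], newtons=6)

```text
clock: 10.2
ee_pos: [0.4853, -0.1496, 0.0708]
orientation: [1.335, -2.844, 0.0]
ft_force: [0.0, -1.2, 0.7]
width: 0.266
```

```bash
python3 - <<'E'
from h import *
from rig import robot
goto(robot.get_state(),[.4855,-.1496,.0717],50.35)
c=robot.read_camera("wrist");cv2.imwrite("pics/w9.png",c["frame"])
goto(robot.get_state(),[.4855,-.1496,.0717],50.35)
E
```

```text
tcp [ 0.4853 -0.1496  0.0708] xang -129.72109204664952 clock 10.2 q [ 0.0884  0.2482 -0.5536  0.0001 -0.7691 -0.7817] F [ 0.0086 -1.1528  0.7129] w 0.2656188613625415 tiltz [-0.0001 -0.0001 -1.    ]
yaw deg -0.07109204664951108 units -0.000394955814719506
shift units after yaw [-0.0003 -0.0004 -0.0018]
tcp [ 0.4852 -0.1496  0.0708] xang -129.72612831440713 clock 10.25 q [ 0.0884  0.2482 -0.5536  0.     -0.7691 -0.7818] F [-0.2153 -0.0317 -0.2321] w 0.26506901659219584 tiltz [-0.0001 -0.     -1.    ]
yaw deg -0.07612831440712853 units -0.0004229350800396029
shift units after yaw [-0.0003 -0.0004 -0.0018]
```

View pics/w9.png

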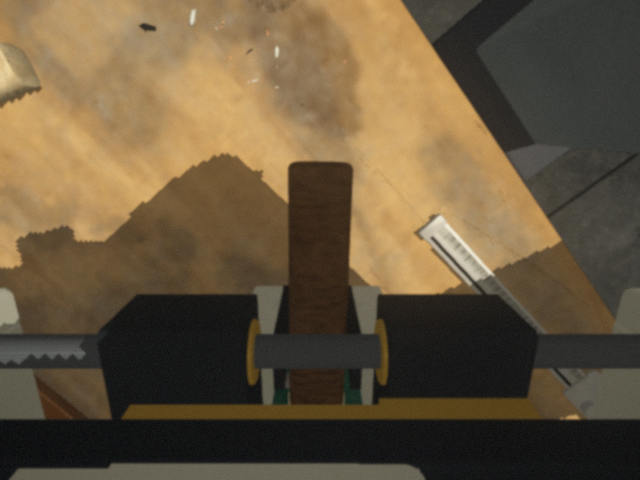

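Request:
send_rows(steps=[[1,0,0,0,0],[1,0,0,0,0],[1,0.01,0,0,0],[1,0.02,0,0,0],[1,0.02,0,0,0],[1,0.01,0,0,0]], newtons=20)

```text
clock: 10.85
ee_pos: [0.465, -0.1734, 0.0707]
orientation: [1.333, -2.844, -0.0]
ft_force: [0.2, 0.9, -0.1]
width: 0.262
```

```bash
python3 - <<'E'
from h import *
from rig import robot
c=robot.read_camera("wrist");cv2.imwrite("pics/w10.png",c["frame"])
goto(robot.get_state(),[.4855-.638*.115,-.1496-.770*.115,.0715],50.35)
E
```

```text
tcp [ 0.4647 -0.1736  0.0708] xang -129.78341046390528 clock 10.9 q [ 0.0393  0.2313 -0.578  -0.0001 -0.7621 -0.7335] F [-0.9622 -1.5763 -0.1482] w 0.2588880389000491 tiltz [-0.0006  0.0001 -1.    ]
yaw deg -0.13341046390527822 units -0.0007411692439182123
shift units after yaw [ 0.1665 -0.0013 -0.0014]
```

View pics/w10.png

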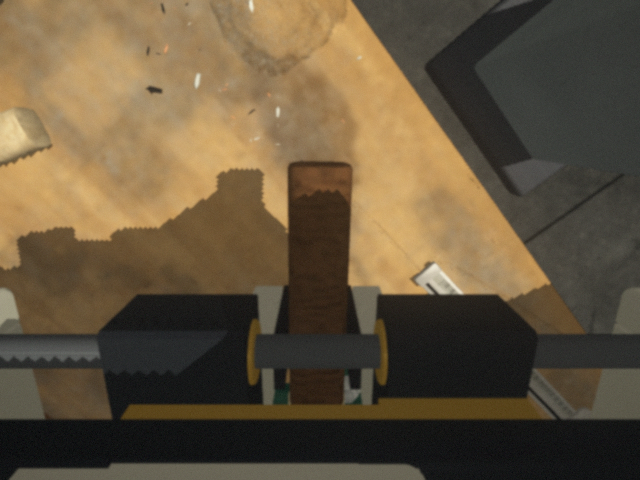

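Request:
send_rows(steps=[[1,0.025,0,0,0],[1,0.03,0,0,0],[1,0.03,0,0,0],[1,0.03,0,0,0],[1,0.03,0,0,0],[1,0.025,0,0,0],[1,0,0,0,0],[1,0,0,0,0]], newtons=20)

```text
clock: 11.7
ee_pos: [0.4116, -0.2384, 0.0709]
orientation: [-1.333, 2.845, -0.0]
ft_force: [-0.4, 0.0, -1.1]
width: 0.257
```

```bash
python3 - <<'E'
from h import *
from rig import robot
c=robot.read_camera("wrist");cv2.imwrite("pics/w11.png",c["frame"])
goto(robot.get_state(),[.4855-.638*.115,-.1496-.770*.115,.0715],50.35)
c=robot.read_camera("top");np.savez("top2.npz",**c);cv2.imwrite("pics/t11.png",cv2.resize(c["frame"][150:330,170:500],None,fx=2.3,fy=2.3))
c=robot.read_camera("scene");cv2.imwrite("pics/s11.png",cv2.resize(c["frame"][190:340,190:430],None,fx=3.2,fy=3.2))
E
```

```text
tcp [ 0.4119 -0.2382  0.0709] xang -129.75042568728665 clock 11.75 q [-0.1094  0.2001 -0.6216  0.0001 -0.7489 -0.5845] F [-0.0271  0.1241 -1.7565] w 0.2595849655150172 tiltz [ 0.0002 -0.0001 -1.    ]
yaw deg -0.10042568728664492 units -0.0005579204849258051
shift units after yaw [-0.0004 -0.0004 -0.0013]
```

View pics/t11.png

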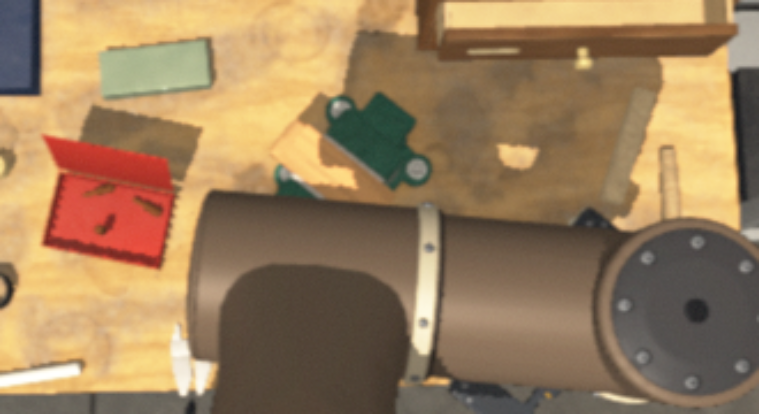

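View pics/s11.png

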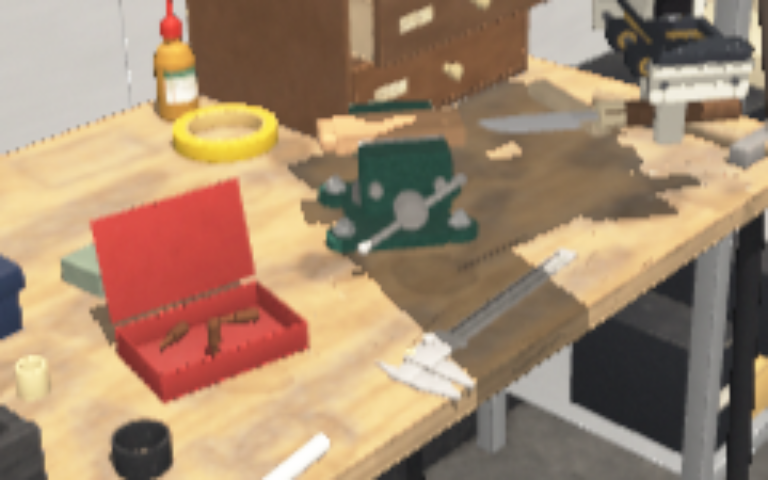

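```bash
python3 - <<'E'
from h import *
from rig import robot
c=robot.read_camera("scene");W=cloud(c)
d=np.array([.638,.770]);n=np.array([-.770,.638])
m=np.array([.5299,-.0974])-13*.001*d   # mouth on axis
q=W[...,:2]-m;s=q@d;t=q@n
for a in np.arange(-.13,0,.01):
    k=(s>a)&(s<a+.01)&(abs(t)<.025)&(W[...,2]>.06)&(W[...,2]<.13)
    print(round(a,3),k.sum(),np.median(W[k,2]) if k.any() else None, (t[k].min(),t[k].max()) if k.any() else None)
E
```

```text
-0.13 33 0.09669626147046458 (np.float64(9.092111907342273e-05), np.float64(0.015656224939270495))
-0.12 31 0.09353250067813813 (np.float64(-0.008912437396568542), np.float64(0.013586407644816997))
-0.11 11 0.09257325628641312 (np.float64(-0.008225403058063567), np.float64(0.007705996162780817))
-0.1 18 0.09271283428792827 (np.float64(-0.006783695870207692), np.float64(0.019707877624693275))
-0.09 18 0.09267421254818463 (np.float64(-0.004985253956006138), np.float64(0.020853493728316356))
-0.08 19 0.0925666679864004 (np.float64(-0.008649684133241967), np.float64(0.020352352253959625))
-0.07 22 0.09244152052862059 (np.float64(-0.009609578202805431), np.float64(0.02254702177978067))
-0.06 19 0.09265015685660175 (np.float64(-0.006664664468164866), np.float64(0.01983333573800174))
-0.05 20 0.09243291151466201 (np.float64(-0.006833421242986841), np.float64(0.01868522566613046))
-0.04 18 0.09187124569185742 (np.float64(-0.0057865995458813504), np.float64(0.016219790278908266))
-0.03 12 0.09107465419142868 (np.float64(-0.0073658372130593845), np.float64(0.014298835614164375))
-0.02 1 0.09064489385563795 (np.float64(-0.0014069893038500198), np.float64(-0.0014069893038500198))
-0.01 1 0.10057849290780278 (np.float64(0.011927336505708961), np.float64(0.011927336505708961))
```

View pics/w11.png

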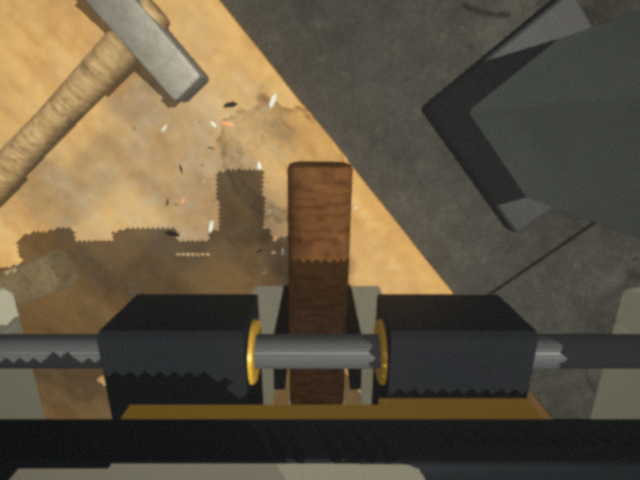

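Request:
send_rows(steps=[[1,0,0,-0.0026,0],[1,0,0,0,0],[1,-0.02,0,0,0],[1,-0.02,0,0,0],[1,-0.02,0,0,0],[1,0,0,0,0]], newtons=20)

```text
clock: 12.5
ee_pos: [0.4322, -0.2139, 0.0722]
orientation: [-1.337, 2.843, -0.0]
ft_force: [-0.7, -0.2, -0.9]
width: 0.261
```

```bash
python3 - <<'E'
from h import *
from rig import robot
goto(robot.get_state(),[.4853-.638*.01,-.1496-.770*.01,.0720],50.35)
c=robot.read_camera("scene");cv2.imwrite("pics/s12.png",cv2.resize(c["frame"][190:340,190:430],None,fx=3.2,fy=3.2))
E
```

```text
tcp [ 0.4322 -0.2139  0.0722] xang -129.63621687247743 clock 12.5 q [-0.0505  0.2078 -0.6068  0.0001 -0.7556 -0.6414] F [-0.7265 -0.1853 -0.9278] w 0.26071804148978595 tiltz [ 0.0005 -0.0001 -1.    ]
yaw deg 0.013783127522572158 units 7.657293068095644e-05
shift units after yaw [-0.1468  0.0002  0.0003]
```

View pics/s12.png

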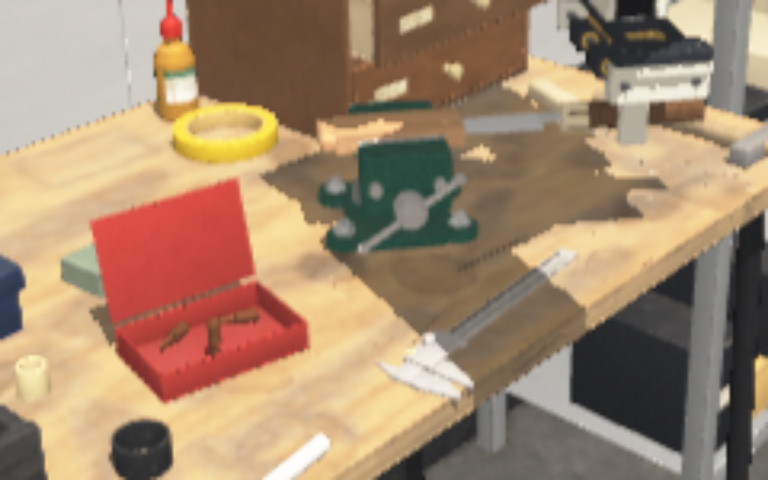

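Request:
send_rows(steps=[[1,-0.025,0,0,0],[1,-0.03,0,0,0],[1,-0.03,0,0,0],[1,-0.03,0,0,0],[1,-0.02,0,0,0],[1,-0.011,0,0.002,0],[1,0,0,0,0],[0.3,0,0,0,0],[0.3,0,0,0,0],[0.3,0,0,0,0]], newtons=20)

```text
clock: 13.55
ee_pos: [0.4774, -0.1591, 0.0712]
orientation: [-1.334, 2.844, -0.0]
ft_force: [-0.7, -0.3, 0.0]
width: 0.348
```

```bash
python3 - <<'E'
from h import *
from rig import robot
goto(robot.get_state(),[.4853+.638*.005,-.1496+.770*.005,.0840],50.35)
c=robot.read_camera("wrist");cv2.imwrite("pics/w13.png",c["frame"])
c=robot.read_camera("scene");cv2.imwrite("pics/s13.png",cv2.resize(c["frame"][190:340,190:430],None,fx=3.2,fy=3.2))
E
```

```text
tcp [ 0.4774 -0.1591  0.0712] xang -129.75733928149418 clock 13.55 q [ 0.0693  0.2408 -0.5631  0.     -0.7668 -0.7632] F [-0.6542 -0.2838  0.0392] w 0.34777202091084725 tiltz [ 0.0001  0.     -1.    ]
yaw deg -0.10733928149417693 units -0.0005963293416343163
shift units after yaw [-0.0348 -0.0001 -0.0256]
```

View pics/w13.png

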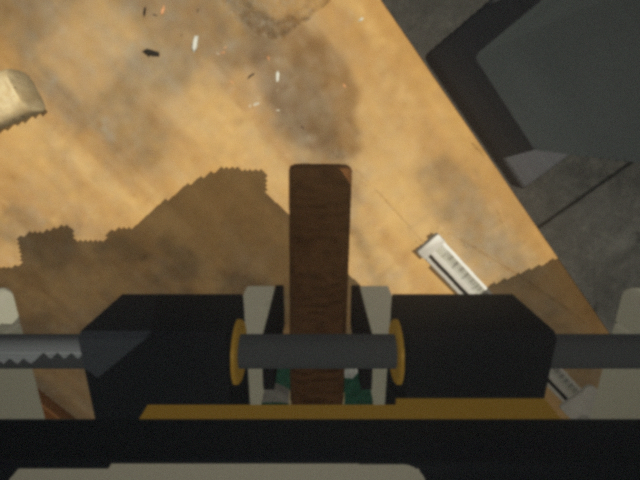

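View pics/s13.png

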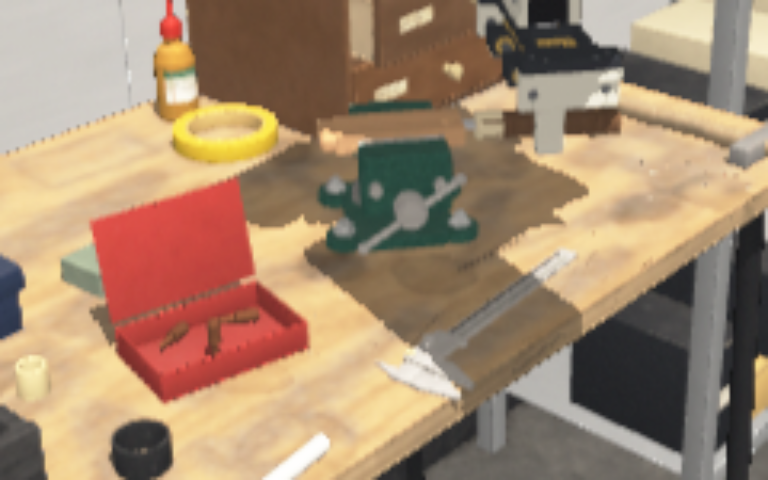

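Request:
send_rows(steps=[[0.3,-0.015,0,-0.013,0],[0.3,-0.015,0,-0.0126,0],[0.3,0,0,0,0],[1,0,0,0,0],[1,0,0,0,0],[1,0,0,0,0],[1,0,0,0,0],[1,0,0,0,0]], newtons=8)

```text
clock: 14.45
ee_pos: [0.4872, -0.1472, 0.0839]
orientation: [-1.334, 2.844, 0.0]
ft_force: [0.1, 0.9, 1.2]
width: 0.264
```

Request:
send_rows(steps=[[1,0,0,0,0],[1,0,0,0,0],[1,0.015,0,0,0],[1,0.03,0,0,0],[1,0.03,0,0,0],[1,0.03,0,0,0],[1,0.03,0,0,0],[1,0.03,0,0,0],[1,0.025,0,0,0],[1,0.02,0,0,0]], newtons=25)

```text
clock: 15.45
ee_pos: [0.4192, -0.229, 0.084]
orientation: [-1.334, 2.844, -0.0]
ft_force: [0.4, 0.9, -1.5]
width: 0.258
```

```bash
python3 - <<'E'
from h import *
from rig import robot
st=robot.get_state();goto(st,st["ee_pos"],50.35)
d=np.array([.638,.770]);n=np.array([-.770,.638]);m=np.array([.5299,-.0974])-13*.001*d
print("grip in sheath frame", (st["ee_pos"][:2]-m)@d,(st["ee_pos"][:2]-m)@n)
c=robot.read_camera("scene");np.savez("scene14.npz",**c);cv2.imwrite("pics/s14.png",cv2.resize(c["frame"][190:340,190:430],None,fx=3.2,fy=3.2))
E
```

```text
tcp [ 0.4192 -0.229   0.084 ] xang -129.7617900765647 clock 15.45 q [-0.0868  0.184  -0.6027  0.     -0.7841 -0.6072] F [ 0.4108  0.8655 -1.4765] w 0.2583287797906802 tiltz [ 0. -0. -1.]
yaw deg -0.11179007656468798 units -0.0006210559809149332
shift units after yaw [0. 0. 0.]
grip in sheath frame -0.15894277554019265 0.001273969392675267
```

View pics/s14.png

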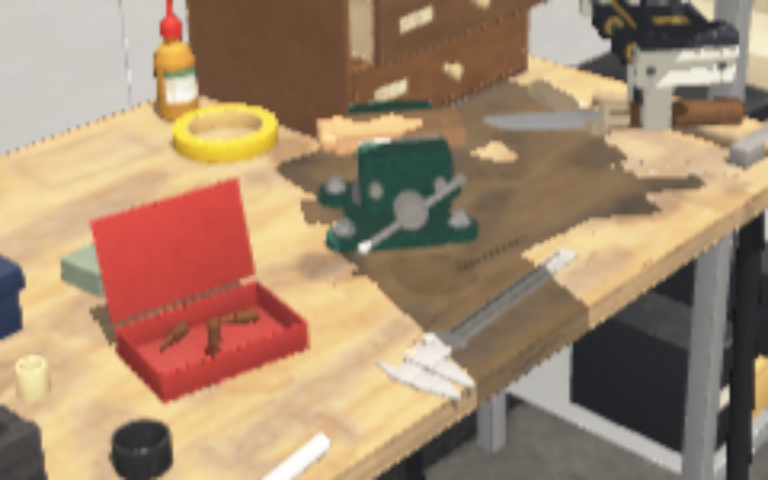

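Request:
send_rows(steps=[[1,0,0,-0.04,0],[1,0,0,-0.04,0],[1,-0.04,0,0,0],[1,-0.05,0,0,0],[1,-0.05,0,0,0],[1,-0.05,0,0,0],[1,-0.045,0,0,0],[1,-0.024,0,0.01,0],[1,0,0,0.016,0],[1,0,0,0,0]], newtons=20)

```text
clock: 16.5
ee_pos: [0.5014, -0.1285, 0.1093]
orientation: [1.334, -2.842, -0.002]
ft_force: [-0.3, 0.1, 0.0]
width: 0.261
```

```bash
python3 - <<'E'
from h import *
from rig import robot
st=robot.get_state();goto(st,[st["ee_pos"][0],st["ee_pos"][1],.108],50.35)
d=np.array([.638,.770]);n=np.array([-.770,.638]);m=np.array([.5299,-.0974])-13*.001*d
print("grip in sheath frame", (st["ee_pos"][:2]-m)@d,(st["ee_pos"][:2]-m)@n)
c=robot.read_camera("scene");np.savez("scene15.npz",**c);cv2.imwrite("pics/s15.png",cv2.resize(c["frame"][190:340,190:430],None,fx=3.2,fy=3.2))
E
```

```text
tcp [ 0.5014 -0.1285  0.1093] xang -129.719604187583 clock 16.5 q [ 0.1284  0.2143 -0.4872 -0.0006 -0.8722 -0.8212] F [-0.3005  0.0835  0.0054] w 0.26100271398865516 tiltz [-0.003   0.0001 -1.    ]
yaw deg -0.06960418758299625 units -0.0003866899310166458
shift units after yaw [-0.     -0.      0.0026]
grip in sheath frame -0.029081826965691827 0.0020851451235428652
```

View pics/s15.png

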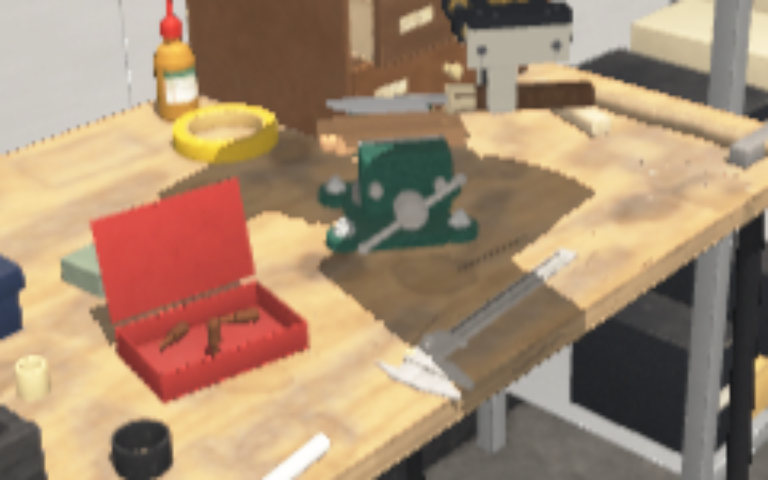

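Request:
send_rows(steps=[[1,0,0,0,0],[1,0,0,0.006,0],[1,0,0,0.006,0],[1,0,0,0.006,0],[1,0,0,0.006,0],[1,0,0,0,0]], newtons=12)

```text
clock: 17.15
ee_pos: [0.5026, -0.1295, 0.0992]
orientation: [1.334, -2.844, 0.002]
ft_force: [-1.4, -4.2, 3.7]
width: 0.264
```

```bash
python3 - <<'E'
from h import *
from rig import robot
st=robot.get_state();goto(st,[st["ee_pos"][0],st["ee_pos"][1],.0755],50.35)
c=robot.read_camera("scene");np.savez("scene16.npz",**c);cv2.imwrite("pics/s16.png",cv2.resize(c["frame"][190:340,190:430],None,fx=3.2,fy=3.2))
E
```

```text
tcp [ 0.5026 -0.1295  0.0992] xang -129.7354968003657 clock 17.15 q [ 0.1273  0.2271 -0.4994  0.0015 -0.8446 -0.8219] F [-1.4094 -4.2262  3.6764] w 0.26426052851843895 tiltz [-0.0002 -0.0012 -1.    ]
yaw deg -0.0854968003656893 units -0.0004749822242538294
shift units after yaw [-0.      0.      0.0474]
```

View pics/s16.png

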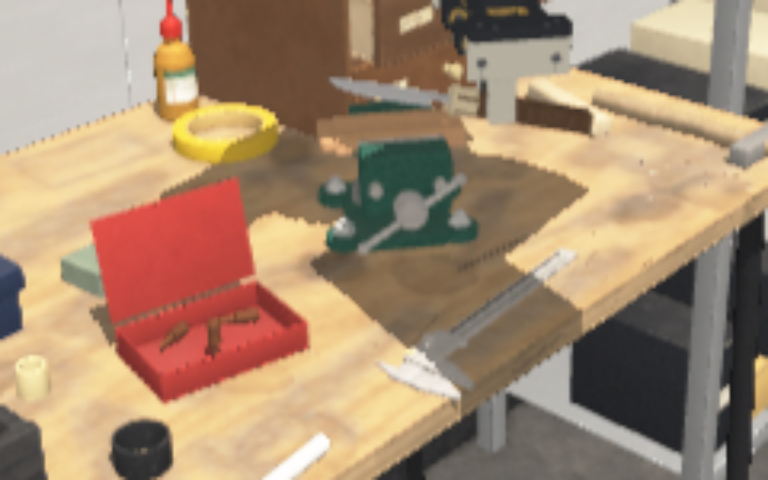

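Pivoting works (blade root tips up, about 3.7 N of push). I'll continue.

Request:
send_rows(steps=[[1,0,0,0.006,0],[1,0,0,0.006,0],[1,0,0,0.006,0],[1,0,0,0.006,0],[1,0,0,0,0]], newtons=12)

```text
clock: 17.7
ee_pos: [0.503, -0.1289, 0.0871]
orientation: [-1.334, 2.844, -0.001]
ft_force: [-1.0, -2.9, 2.2]
width: 0.261
```

```bash
python3 - <<'E'
from h import *
from rig import robot
st=robot.get_state();goto(st,[st["ee_pos"][0],st["ee_pos"][1],.0755],50.35)
c=robot.read_camera("scene");np.savez("scene16.npz",**c);cv2.imwrite("pics/s17.png",cv2.resize(c["frame"][160:310,190:430],None,fx=3.2,fy=3.2))
W=cloud(c);d=np.array([.638,.770]);n=np.array([-.770,.638]);m=np.array([.5299,-.0974])-13*.001*d
q=W[...,:2]-m;s=q@d;t=q@n
k=(s>.005)&(s<.07)&(abs(t)<.03)&(W[...,2]>.108)&(W[...,2]<.25)
print(k.sum(),np.degrees(np.arctan(np.polyfit(s[k],W[k,2],1)[0])))
E
```

```text
tcp [ 0.503  -0.1289  0.0871] xang -129.7301064660093 clock 17.7 q [ 0.128   0.2427 -0.5124  0.0007 -0.8153 -0.8218] F [-1.0158 -2.8913  2.1575] w 0.2610581290891477 tiltz [ 0.0005 -0.0004 -1.    ]
yaw deg -0.0801064660092834 units -0.00044503592227379665
shift units after yaw [-0.      0.      0.0232]
150 -10.263430467689478
```

View pics/s17.png

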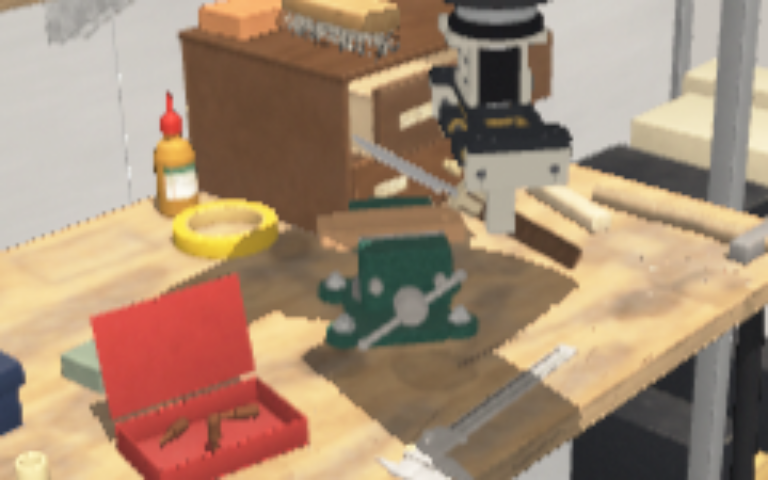

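Request:
send_rows(steps=[[1,0,0,0.006,0],[1,0,0,0.006,0],[1,0,0,0.006,0],[1,0,0,0.005,0],[1,0,0,0,0],[1,0,0,0,0]], newtons=12)

```text
clock: 18.35
ee_pos: [0.5028, -0.1285, 0.0754]
orientation: [-1.335, 2.844, -0.0]
ft_force: [0.5, -4.2, 1.3]
width: 0.26
```

```bash
cat > slope.py <<'E'
from h import *
from rig import robot
import sys
def run(name):
    st=robot.get_state();goto(st,[st["ee_pos"][0],st["ee_pos"][1],.0755],50.35)
    c=robot.read_camera("scene");np.savez(name+".npz",**c);cv2.imwrite("pics/"+name+".png",cv2.resize(c["frame"][110:310,190:430],None,fx=3,fy=3))
    W=cloud(c);d=np.array([.638,.770]);n=np.array([-.770,.638])
    q=W-st["ee_pos"];s=q[...,:2]@d;t=q[...,:2]@n;z=q[...,2]
    k=(s>.045)&(s<.13)&(abs(t)<.03)&(z>.03)&(z<.16);k[:, :250]&=True
    p=np.c_[s[k],z[k]]
    # principal line of blade points
    p=p[np.abs(p[:,1]-np.median(p[:,1]))<.08]
    vx,vy,_,_=cv2.fitLine(p.astype(np.float32),cv2.DIST_HUBER,0,.01,.01).ravel()
    print(len(p),"slope",np.degrees(np.arctan(vy/vx)),p.min(0),p.max(0))
    h=(s<-.02)&(s>-.08)&(abs(t)<.02)&(z<.0)&(z>-.09)
    p=np.c_[s[h],z[h]]
    if len(p)>10:
        vx,vy,_,_=cv2.fitLine(p.astype(np.float32),cv2.DIST_HUBER,0,.01,.01).ravel();print(len(p),"handle slope",np.degrees(np.arctan(vy/vx)),p.min(0),p.max(0))
run(sys.argv[1])
E
python3 slope.py s18
```

```text
tcp [ 0.5028 -0.1285  0.0754] xang -129.7226359738757 clock 18.35 q [ 0.1285  0.2582 -0.5248  0.0001 -0.7878 -0.8218] F [ 0.5048 -4.2024  1.2611] w 0.2603773688631205 tiltz [ 0.     -0.0001 -1.    ]
yaw deg -0.0726359738756912 units -0.00040353318819828446
shift units after yaw [ 0.     -0.     -0.0002]
59 slope 49.739674 [0.0457 0.066 ] [0.0868 0.1159]
282 handle slope 63.44703 [-0.0796 -0.0771] [-0.0202 -0.0015]
```

View pics/s18.png

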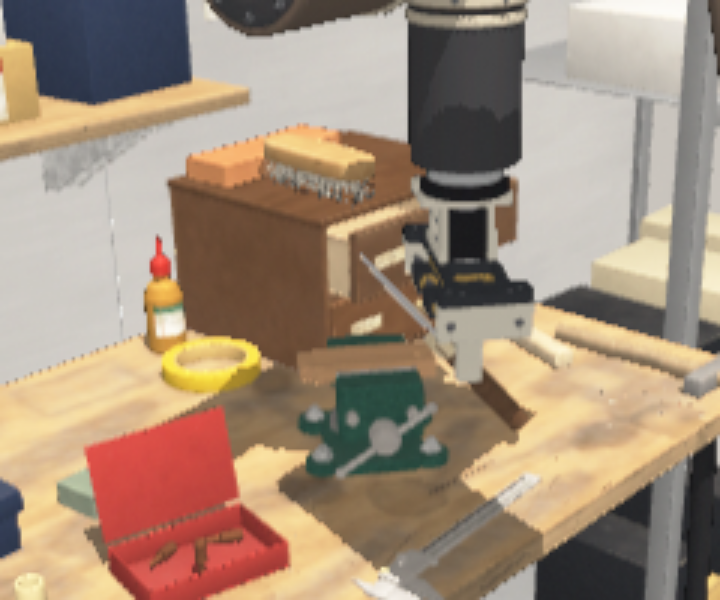

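Request:
send_rows(steps=[[1,0,0,0,0],[1,0,0,0,0],[1,0,0,0,0],[1,0.01,0,-0.01,0],[1,0.01,0,-0.02,0],[1,0,0,-0.04,0],[1,0,0,-0.05,0],[1,0,0,-0.05,0],[1,0,0,-0.05,0],[1,0,0,-0.05,0]], newtons=40)

```text
clock: 19.4
ee_pos: [0.4959, -0.1361, 0.2122]
orientation: [-1.334, 2.844, 0.0]
ft_force: [0.9, 0.2, 0.2]
width: 0.26
```

Request:
send_rows(steps=[[1,0,0,-0.05,0],[1,0,0,-0.04,0],[1,0,0,-0.02,0],[1,0,0,0,0],[1,0,0,0,0],[1,0,0,0,0],[1,0,0,0,0],[1,0,0,0,0]], newtons=40)

```text
clock: 20.2
ee_pos: [0.4962, -0.1361, 0.2647]
orientation: [1.334, -2.843, -0.001]
ft_force: [-0.1, 0.0, -0.5]
width: 0.258
```

```bash
python3 slope.py s19; python3 - <<'E'
from h import *
from rig import robot
c=robot.read_camera("top");cv2.imwrite("pics/t19.png",c["frame"])
c=robot.read_camera("wrist");cv2.imwrite("pics/w19.png",c["frame"])
print(robot.get_state()["qd"])
E
```

```text
tcp [ 0.4962 -0.1361  0.2647] xang -129.72518230382298 clock 20.2 q [ 0.1143  0.069  -0.2747 -0.0001 -1.2284 -0.8076] F [-0.132   0.0127 -0.4753] w 0.25844693374582445 tiltz [-0.0013 -0.0001 -1.    ]
yaw deg -0.0751823038229702 units -0.00041767946568316776
shift units after yaw [-0.0003 -0.0004  0.3784]
39 slope 49.70424 [0.0453 0.0645] [0.0876 0.115 ]
149 handle slope 55.803757 [-0.0591 -0.0559] [-0.0202 -0.0019]
[-0.0015 -0.0021  0.0014 -0.0004  0.0006 -0.0001]
```

View pics/s19.png

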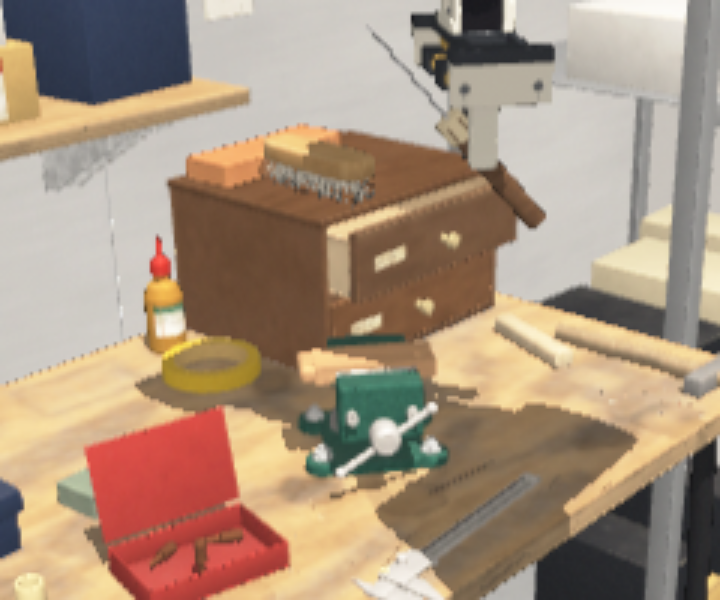

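View pics/t19.png

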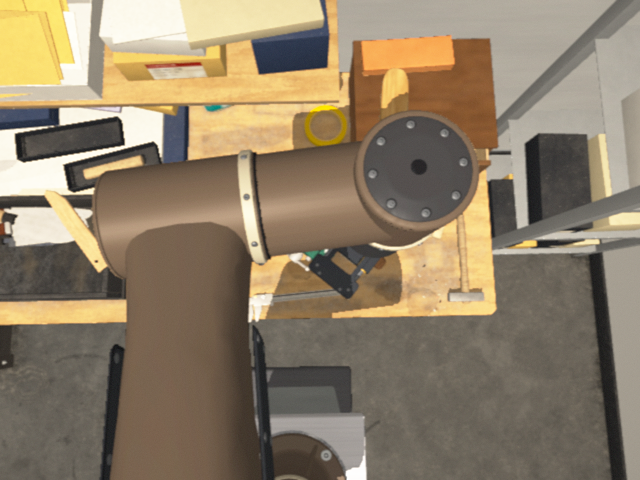

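```bash
python3 - <<'E'
from rig import robot
print(robot.close_job()); s=robot.get_state(); print(s["clock"],s["ee_pos"],s["width"],s["ft_force"])
E
```

```text
the job is handed in; nothing more can be done
None
the job is handed in; nothing more can be done
```

I handed the job in with the knife held tip up at about 50 degrees and the pin lying in the red tin. The hand-in gives no verdict.

- **Pin:** I pulled it straight up and let it go in the tin. It shows lying there in every scene picture since, and the tin is upright.
- **Drawing the knife:** I drew it straight out by the handle with no more than about 2 N of pull on the wrist.
- **Re-grip:** The interface has no tilt, so I turned the knife within the grip. For this I slid it back into the sheath, took a new hold near the fingertips about 40 mm behind the ferrule's front face, and drew it out again.
- **Tilting:** I rested the ferrule on the sheath's mouth edge and lowered the gripper with a 12 N grip. The readings showed at most about 6 N of push. I then tightened to 40 N, backed off and lifted.

**Last checks, at 20.2 s:**
- **Slope:** depth points on the blade gave 49.7 degrees both before and after lifting, so it did not slip. A cruder fit on the handle gave 55.8 degrees, because gripper points got into it.
- **Height and steadiness:** the grip's middle is about 0.27 m up, worked out from the tool height. Joint speeds were about 0.002 rad/s, and the gripper is shut on the 23 mm handle.
- **Clearance:** the knife is well clear of the vise and sheath.
- **Other things:** they look undisturbed in the scene picture. The final top view was mostly blocked by the arm, so I did not measure them again.

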